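Jack up the pet scale and hold it

TASK

The pet scale's front foot has to be changed: set the small hand-lever jack on the counter with its saddle centred under the marked lift point (the steel lug with the round boss, not the plain tab) and let go of it, then pump its handle all the way down and let it come all the way back up to try the lift. Then press the handle fully down again and finish while still holding it down, so that the scale's front stays raised on the jack. Do not touch the scale with the arm, and leave the other things on the counter where they are.

Things in the scene. Friction and masses are not known exactly. Their poses are not given: they have to be found in the camera images.
- jack: Loose hand-lever jack, 0.8 kg. Origin: under the pump block's centre, at the base's underside; x to the saddle end, z up. Base plate 70 mm wide, 8 mm thick, x = -120 to +90 mm. Grey pump block to grip it by: 40 mm wide (y), 54 mm long (x), centred on the origin, up to z = 74 mm. Saddle at x = +65 mm on a 38 mm ram cylinder. Lever pivot at x = -35, z = 72 mm; the lever points to -x, rising
- saddle (a point): Centre of the top face of the jack's saddle, a steel disc of 32 mm diameter; on the jack at x = +65 mm, y = 0, z = 46 mm with the handle up and 80 mm with it fully down (rigidly linked: 62 mm of rise per rad of handle)
- handle_pad (a point): Centre of the top face of the pad at the end of the jack's handle, 44 mm long, 34 mm wide, 10 mm thick; 118 mm along the lever from the pivot and 5 mm above its axis. Handle up: 123 mm above the counter, x = -142 mm on the jack, lever rising 0.40 rad from level. Fully down: 59 mm above the counter, x = -152 mm, lever sloping 0.15 rad down to its end. Press it from above
- handle (a joint): Angle of the jack handle, rad: 0 = fully up (its spring returns it there when let go), 0.55 = fully down on its stop. The saddle meets the lift lug at about 0.2. Pressing takes 2 to 4 N at the pad before that and about 7 to 14 N while lifting; it does not stay down by itself
- lift_point (a point): Marked lift point: centre of the underside of the scale's lift lug, 58 mm above the counter with the scale on its feet, about 80 mm when jacked up fully. Steel lug 40 mm wide, 6 mm thick, sticking out 55 mm from the front face; a round boss (28 mm wide) on top marks the point, 37 mm from the face. x points into the scale's front: the jack comes in along +x, its own x along this one
- scale_base: Where the scale stands: origin on the counter under the middle of its front face; x from its front (towards the robot at yaw 0) to its rear. White housing 220 mm (x) by 280 mm (y), steel pan, 86 mm tall, underside 24 mm above the counter; pivots on its rear feet, does not slide. Lift point at x = -37, y = +50 mm; a plain tab without boss (30 mm wide, sticking out 40 mm) at y = -85 mm
- spray_bottle: Bystander: white bottle with black cap, 60 mm diameter, 150 mm tall; origin at the centre of its underside
- tablet_jar: Bystander: amber glass jar, 52 mm diameter, 60 mm tall; origin at the centre of its underside
- spare_foot: Bystander: spare screw-in steel foot, 36 mm disc with a 12 mm stem, 34 mm tall; origin at the centre of its underside
- steel_bowl: Bystander: open steel bowl, 110 mm across, 45 mm tall; origin at the centre of its underside
- wrench: Bystander: steel wrench lying flat, 150 mm long; origin at the centre of its underside
- mug: Bystander: white mug, 76 mm diameter, 85 mm tall; origin at the centre of its underside
- drops_can: Bystander: aluminium can, 48 mm diameter, 80 mm tall; origin at the centre of its underside

How it is judged:
By the outcome, as a careful person would: the job done as asked, in the order asked, and still so for the second after the job is handed in, while the arm keeps its last pose, push and grip.
It also fails if it takes over 61 s, if anything falls off the work surface, if the arm or the gripper's body presses on something with over 40 N, if the wrist force passes 120 N, or if a joint passes its speed limit or range.

ROBOT

A 7-joint arm with a two-finger parallel gripper is mounted at the origin on the work surface. World frame = base frame: x ahead of the robot, y to its left, z up, the work surface at z = 0. Lengths are in m, angles in rad, forces in N, time in s.
With the tool pointing down it reaches from about 0.4 to 0.85 m from the base axis. Payload 4.4 kg.
Tool frame: the origin (TCP) lies between the finger pads; the fingertips stand 14 mm ahead of it and the grasp point (between the pads) lies 5 mm behind it; z points along the fingers, x is the direction in which the jaws open and shut, and the axes are right-handed (so a half turn about z gives the same grasp; the last joint's range is limited). The gripper opens to 94 mm and grips with 3 to 60 N. Pads are 16 mm wide; open, the fingers measure 119 mm over their backs; the gripper's body (75 mm by 177 mm) begins 78 mm behind the grasp point.
Start: joints at [-1.348, 0.628, 0.038, 1.517, -0.027, 0.996, -0.02], TCP at [0.185, 0.623, 0.219] pointing down, gripper open.
Joint ranges: [-3.06, 3.06], [-0.37, 2.12], [-1.25, 1.32], [0.18, 2.47], [-1.1, 4.24], [0.23, 1.98], [-2.94, 2.94]. Speed limits (rad/s): [2.57, 2.57, 3.14, 3.14, 3.14, 3.14, 3.14].

INTERFACE

Orientations are given as a unit quaternion [x, y, z, w].
In Python, from plant import arm, vision gives the robot as it stands.
- The arm moves only by the tool step_arm, never from a script. Its argument "steps" is a list of rows, each a list of 6 numbers: the shift along the tool's x, y, z scaled (see below), then the turn, a rotation vector about the tool's x, y, z scaled (see below). A call has 1 to 8 rows; each row is the pose to reach, as a shift and turn from the pose commanded when the call began, along the tool's axes at that moment; what a row does not reach only later rows make up. The controller multiplies each number of a shift by 0.15 m and each number of a turn by pi/2 rad. A row lasts 1/12 s, in which the tool goes at most 41.7 mm and 7.16 degrees, less where a joint would pass 70% of its speed; a pose out of reach is approached as far as the arm can. A call with a number of a shift or a turn outside -1 to 1 is refused whole. A call with a gripper value outside its range is refused whole. "hand" is the closure, from 0 (fully open) to 1 (shut), set as the call begins (left out, the last holds). The fingers move at their own pace and stop on an object; "squeeze" is the grip in N (left out, the last holds). Time passes only in rows, so rows that repeat a pose let the fingers close. It gives the time, the measured TCP pose, the force and the opening at its end, in the units of the state.
- arm.state(): the state, without advancing time (a new reading comes with each control period).
- vision.camera(name): name is "scene" or "top"; returns a dict with "image" (400x640x3 uint8, red, green, blue), "vfov" (degrees; the focal length in pixels is half the picture's height over the tangent of half this angle, whatever the lens; pixels are square), "cx", "cy" (the principal point, pixels), "R" (3x3) and "t" (3): a world point X has camera coordinates R X + t. Camera axes: x right, y down, z forward; pixel columns grow to the right and rows downward; lengths in m; the calibration is good to about 2 mm. A picture is of the moment at which its call begins. There is no depth.
- arm.hand_in(): hands the job in, once; it reports no verdict.
The state is a dict: "t": time; "joint_pos": joint angles; "joint_velocities": joint speeds; "tau": joint torques, N m; "position": TCP position; "orientation": TCP orientation; "wrist_force": force on the tool from outside, world axes, zero at the start; "ft_torque": the same for the moment, N m; "finger_gap": finger opening in m.
Only numpy, scipy, OpenCV 4.12 (cv2) and the standard library are available. Lean on these libraries where they do the work, as an engineer would, in place of code of your own. Each camera call takes 0.05 s, during which the arm holds its last target. There are 200 camera calls.

## Working session

There is one attempt and no reset: what is moved stays moved. The work goes in short steps, Python scripts to look and compute and a tool call to move; the robot and the scene stay as the last step left them, time stands still between calls to the robot, and variables do not carry over. Pictures are saved under pics/ and viewed, about 8 in all and at most 12, crops included, and the job is handed in when it is done.

Besides the shell and the picture viewer there is one more tool, called after "Request:" by a JSON object that holds its "fn" and its "kwargs", one argument or row to a line. step_arm: Moves the arm, as the interface text tells. Shifts and turns lie within -1 to 1; 1 stands for 0.15 m of shift or pi/2 rad of turn. Its arguments: {"type":"object","properties":{"steps":{"type":"array"},"hand":{"type":"number"},"squeeze":{"type":"number"}},"required":["steps"]}

```bash
ls; mkdir -p pics; python3 - <<'E'
from plant import arm, vision
import cv2,pickle
for n in ("scene","top"):
    c=vision.camera(n); cv2.imwrite(f"pics/{n}0.png",c["image"][:,:,::-1]); pickle.dump(c,open(f"{n}0.pkl","wb"))
    print(n,c["vfov"],c["cx"],c["cy"],c["R"],c["t"], [k for k in c])
print(arm.state())
E
```

```text
pics
scene 52.31047435590301 320.33656111742613 201.14172542030573 [[-0.83821529  0.5450118   0.0189015 ]
 [ 0.33391674  0.54034199 -0.77235364]
 [-0.43115512 -0.64108711 -0.63491148]] [ 0.42358879 -0.11023853  1.42696368] ['image', 'vfov', 'cx', 'cy', 'R', 't']
top 55.91007138787002 316.43997087852233 205.37953299368212 [[ 0.02450347 -0.99964045  0.01088836]
 [-0.99698502 -0.0252376  -0.07337531]
 [ 0.07362373 -0.00905758 -0.99724496]] [-0.01420306  0.51356967  1.14820831] ['image', 'vfov', 'cx', 'cy', 'R', 't']
{'t': 0.1, 'joint_pos': array([-1.34781839,  0.62924646,  0.03845376,  1.51823746, -0.02695523,
        0.9962883 , -0.01995882]), 'joint_velocities': array([-0.00117217, -0.00151834, -0.00016395, -0.00228357, -0.00031311,
       -0.00151774, -0.00083539]), 'tau': array([ 2.72799931e-03, -5.50791335e+01,  1.14738666e+00, -1.87116355e+01,
       -5.22285257e-02,  1.92468177e-02,  4.02220269e-05]), 'position': array([0.18493692, 0.62255403, 0.21866065]), 'orientation': array([ 8.01474762e-01,  5.98028022e-01, -6.48009520e-04,  5.19871204e-04]), 'wrist_force': array([-0.47263121,  0.59370598, -0.46914436]), 'ft_torque': array([0.04621559, 0.0048306 , 0.03701537]), 'finger_gap': 0.09402925216955346}
```

View pics/scene0.png

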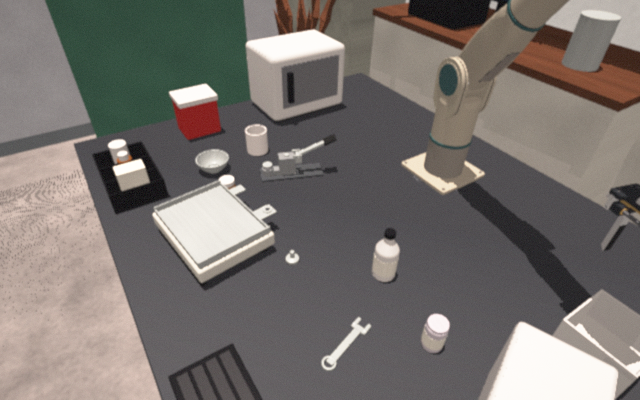

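View pics/top0.png

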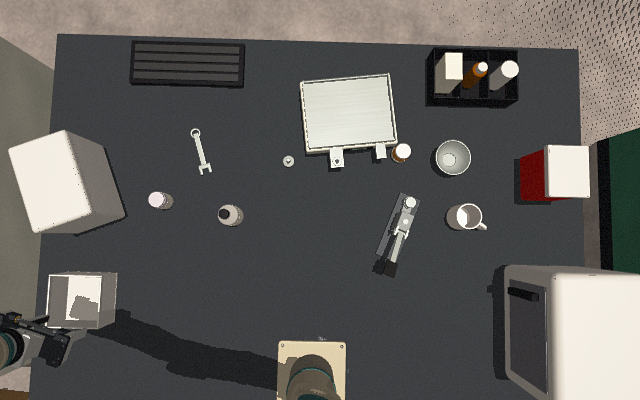

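```bash
cat > h.py <<'E'
import numpy as np,cv2
def ray(c,u,v,z):
    f=200/np.tan(np.radians(c["vfov"]/2)); R,t=np.array(c["R"]),np.array(c["t"])
    d=R.T@np.array([(u-c["cx"])/f,(v-c["cy"])/f,1]); o=-R.T@t
    return o+d*(z-o[2])/d[2]
def proj(c,X):
    f=200/np.tan(np.radians(c["vfov"]/2)); p=np.array(c["R"])@X+c["t"]
    return p[:2]/p[2]*f+[c["cx"],c["cy"]]
E
python3 - <<'E'
import cv2
a=cv2.imread("pics/top0.png")
b=cv2.resize(a[65:175,290:425],None,fx=4,fy=4,interpolation=cv2.INTER_CUBIC)
c=cv2.resize(a[180:290,365:435],None,fx=4,fy=4,interpolation=cv2.INTER_CUBIC)
import numpy as np
cv2.imwrite("pics/crop.png",np.hstack([b,c[:440]]))
E
```

```text
(no output)
```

View pics/crop.png

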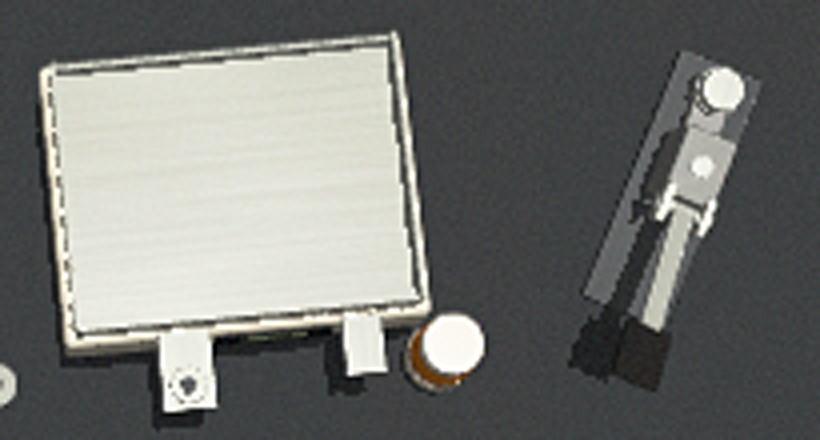

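```bash
python3 - <<'E'
from h import *; import pickle
c=pickle.load(open("top0.pkl","rb")); s=pickle.load(open("scene0.pkl","rb"))
L=lambda x,y:(290+(x+.5)/4-.5,65+(y+.5)/4-.5); J=lambda x,y:(365+(x-540+.5)/4-.5,180+(y+.5)/4-.5)
def P(n,q,z):
    p=ray(c,*q,z); print(n,p.round(4),"scene px",proj(s,p).round(1)); return p
boss=P("boss",L(188,384),.068)
FL=P("FL",L(66,345),.08);FR=P("FR",L(430,305),.08);BL=P("BL",L(42,70),.08);BR=P("BR",L(397,35),.08)
P("lugtipL",L(162,411),.064);P("lugtipR",L(215,408),.064)
print("w",np.linalg.norm(FL-FR),"d",np.linalg.norm(FL-BL),np.linalg.norm(FR-BR))
for a,b in((FR,FL),(BR,BL)): d=b-a;print("yaw",np.arctan2(-d[0],d[1]))
for a,b in((FL,BL),(FR,BR)): d=b-a;print("yaw",np.arctan2(d[1],d[0]))
sd=P("saddle",J(722,88),.046);bl=P("block",J(703,166),.080);pad=P("pad",J(643,358),.123)
b1=P("b1",J(683,50),.008);b2=P("b2",J(761,80),.008);b3=P("b3",J(585,295),.008)
for n,a,b in(("pad-sad",pad,sd),("b",b3,b1)): d=b-a;print(n,np.arctan2(d[1],d[0]),np.linalg.norm(d[:2]))
jar=P("jar",L(453,345),.06)
f=[x for x in [P("foot",(288,161),.02),P("can",(160,200),.08)]]
# blob colours in block top
im=c["image"]
E
```

```text
boss [ 0.646  -0.0581  0.068 ] scene px [267.5 208.8]
FL [0.6705 0.0337 0.08  ] scene px [275.  227.9]
FR [ 0.708  -0.2364  0.08  ] scene px [221.3 180. ]
BL [0.8793 0.0573 0.08  ] scene px [201.3 265.8]
BR [ 0.9142 -0.2097  0.08  ] scene px [154.2 208.4]
lugtipL [ 0.6258 -0.0393  0.064 ] scene px [277.1 211.2]
lugtipR [ 0.6291 -0.079   0.064 ] scene px [269.5 203.8]
w 0.27272002805090173 d 0.21018264023170422 0.2079987564339187
yaw 0.13784533402860666
yaw 0.1299559577172674
yaw 0.11239732884503742
yaw 0.12905614021598227
saddle [ 0.5304 -0.2852  0.046 ] scene px [267.5 164.2]
block [ 0.4696 -0.2628  0.08  ] scene px [286.4 153.4]
pad [ 0.3329 -0.2112  0.123 ] scene px [330.  137.9]
b1 [ 0.563  -0.2641  0.008 ] scene px [262.3 179.7]
b2 [ 0.5409 -0.3257  0.008 ] scene px [260.  168.6]
b3 [ 0.37   -0.1895  0.008 ] scene px [323.4 173.1]
pad-sad -0.3586943911648433 0.21087187609909447
b -0.36891826142247597 0.2069372573670902
jar [ 0.6828 -0.2586  0.06  ] scene px [227.1 179.1]
foot [0.6502 0.0907 0.02  ] scene px [293.2 254.3]
can [0.5134 0.4569 0.08  ] scene px [435.5 317.5]
```

Request:
{"fn": "step_arm", "kwargs": {
  "steps": [
    [-1,1,0,0,0,0],
    [-1,1,0,0,0,0],
    [-1,1,0,0,0,0],
    [-1,1,0,0,0,0],
    [-1,1,0,0,0,0],
    [-1,1,0,0,0,0]
  ],
  "hand": 0
}}

```text
t: 0.6
position: [0.2907, 0.4282, 0.2193]
orientation: [0.804, 0.594, -0.001, 0.003]
wrist_force: [0.2, -0.9, 0.4]
finger_gap: 0.0942
```

Request:
{"fn": "step_arm", "kwargs": {
  "steps": [
    [-1,1,0,0,0,0],
    [-1,1,0,0,0,0],
    [-1,1,0,0,0,0],
    [-1,1,0,0,0,0],
    [-1,1,0,0,0,0],
    [-1,1,0,0,0,0]
  ]
}}

```text
t: 1.1
position: [0.3906, 0.2423, 0.2194]
orientation: [0.805, 0.594, -0.001, 0.002]
wrist_force: [0.1, 0.0, -0.5]
finger_gap: 0.094
```

Request:
{"fn": "step_arm", "kwargs": {
  "steps": [
    [-1,1,0,0,0,0],
    [-1,1,0,0,0,0],
    [-1,1,0,0,0,0],
    [-1,1,0,0,0,0],
    [-1,1,0,0,0,0],
    [-1,1,0,0,0,0]
  ]
}}

```text
t: 1.6
position: [0.4917, 0.0554, 0.2196]
orientation: [0.805, 0.594, -0.0, 0.003]
wrist_force: [0.9, -0.8, 1.3]
finger_gap: 0.094
```

Request:
{"fn": "step_arm", "kwargs": {
  "steps": [
    [-1,0.25,0,0,0,0],
    [-1,0.25,0,0,0,0],
    [-1,0.25,0,0,0,0],
    [-1,0.25,0,0,0,0],
    [-1,0.25,0,0,0,0]
  ]
}}

```text
t: 2.02
position: [0.4806, -0.098, 0.2195]
orientation: [0.805, 0.594, -0.001, 0.001]
wrist_force: [-0.3, -0.0, 0.0]
finger_gap: 0.0937
```

Request:
{"fn": "step_arm", "kwargs": {
  "steps": [
    [-1,0.25,0,0,0,0.05],
    [-1,0.25,0,0,0,0.05],
    [-1,0.25,0,0,0,0.05],
    [-1,0.25,0,0,0,0.05],
    [-1,0.25,0,0,0,0.05],
    [-1,0.25,0,0,0,0.05]
  ]
}}

```text
t: 2.52
position: [0.4745, -0.2462, 0.219]
orientation: [0.825, 0.565, -0.0, -0.0]
wrist_force: [0.9, 0.7, -0.0]
finger_gap: 0.0939
```

Request:
{"fn": "step_arm", "kwargs": {
  "steps": [
    [-0.11,0.01,0.25,0,0,0],
    [-0.11,0.01,0.5,0,0,0],
    [-0.11,0.01,0.7,0,0,0],
    [-0.11,0.01,0.7,0,0,0],
    [-0.11,0.01,0.7,0,0,0]
  ]
}}

```text
t: 2.93
position: [0.4699, -0.2586, 0.1136]
orientation: [0.824, 0.567, -0.001, -0.002]
wrist_force: [-0.0, -0.4, 0.8]
finger_gap: 0.0935
```

```bash
python3 - <<'E'
from plant import arm, vision
import cv2,numpy as np,pickle
from h import *
a=vision.camera("scene"); b=vision.camera("top")
f=lambda c,x,y,w,h,k:cv2.resize(c["image"][y:y+h,x:x+w,::-1],None,fx=k,fy=k,interpolation=cv2.INTER_CUBIC)
cv2.imwrite("pics/g1.png",np.hstack([f(a,220,90,130,120,3),f(b,350,170,130,120,3)]))
s=arm.state();print(s["position"],s["orientation"],s["joint_pos"])
E
```

```text
[ 0.47178485 -0.26053353  0.11599248] [8.23864422e-01 5.66785790e-01 7.64541673e-04 8.35294614e-04] [ 0.37220717  0.61761015  0.1214289   1.93126745 -0.1259545   0.59769134
  1.7807042 ]
```

View pics/g1.png

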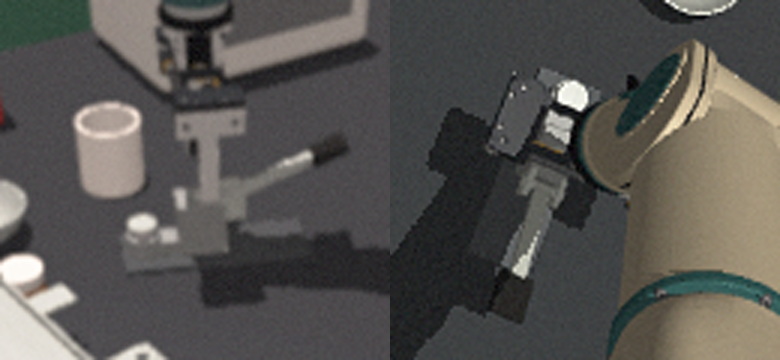

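The fingers straddle the pump block (scene crop about (205,180)), and the lever is free behind. Next I descend and grip.

Request:
{"fn": "step_arm", "kwargs": {
  "steps": [
    [0,0,0.15,0,0,0],
    [0,0,0.3,0,0,0],
    [0,0,0.45,0,0,0],
    [0,0,0.45,0,0,0],
    [0,0,0.45,0,0,0]
  ]
}}

```text
t: 3.45
position: [0.471, -0.2612, 0.0481]
orientation: [0.824, 0.566, 0.0, 0.0]
wrist_force: [0.4, -0.5, -0.6]
finger_gap: 0.0944
```

Request:
{"fn": "step_arm", "kwargs": {
  "steps": [
    [0,0,0,0,0,0],
    [0,0,0,0,0,0],
    [0,0,0,0,0,0],
    [0,0,0,0,0,0],
    [0,0,0,0,0,0],
    [0,0,0,0,0,0],
    [0,0,0,0,0,0],
    [0,0,0,0,0,0]
  ],
  "hand": 1,
  "squeeze": 45
}}

```text
t: 4.12
position: [0.47, -0.2621, 0.047]
orientation: [0.824, 0.566, -0.0, 0.0]
wrist_force: [-2.2, -4.8, 0.7]
finger_gap: 0.0445
```

Request:
{"fn": "step_arm", "kwargs": {
  "steps": [
    [0,0,-0.05,0,0,0],
    [0,0,-0.1,0,0,0],
    [0,0,-0.2,0,0,0],
    [0,0,-0.2,0,0,0],
    [0,0,-0.2,0,0,0],
    [0,0,-0.2,0,0,0]
  ]
}}

```text
t: 4.62
position: [0.4698, -0.2606, 0.0764]
orientation: [0.824, 0.566, -0.0, -0.001]
wrist_force: [-0.3, 0.4, -8.6]
finger_gap: 0.0396
```

Request:
{"fn": "step_arm", "kwargs": {
  "steps": [
    [0.2,-0.06,0,0,0,0],
    [0.4,-0.12,0,0,0,0],
    [0.6,-0.19,0,0,0,0],
    [0.8,-0.25,0,0,0,0],
    [1,-0.31,0,0,0,0],
    [1,-0.31,0,0,0,0]
  ]
}}

```text
t: 5.12
position: [0.4802, -0.0952, 0.0759]
orientation: [0.821, 0.57, 0.0, -0.004]
wrist_force: [0.4, 1.4, -9.0]
finger_gap: 0.0399
```

Request:
{"fn": "step_arm", "kwargs": {
  "steps": [
    [0.04,-0.01,0,0,0,-0.05],
    [0.08,-0.02,0,0,0,-0.11],
    [0.12,-0.04,0,0,0,-0.17],
    [0.16,-0.05,0,0,0,-0.23],
    [0.16,-0.05,0,0,0,-0.28],
    [0.16,-0.05,0,0,0,-0.317],
    [0.16,-0.05,0,0,0,-0.317],
    [0.16,-0.05,0,0,0,-0.317]
  ]
}}

```text
t: 5.78
position: [0.4818, -0.0796, 0.0765]
orientation: [0.66, 0.751, -0.0, -0.001]
wrist_force: [-0.1, -0.0, -9.4]
finger_gap: 0.0395
```

```bash
python3 - <<'E'
from plant import arm, vision
import cv2,numpy as np,pickle
from h import *
a=vision.camera("scene"); b=vision.camera("top"); pickle.dump((a,b),open("g2.pkl","wb"))
f=lambda c,x,y,w,h,k:cv2.resize(c["image"][y:y+h,x:x+w,::-1],None,fx=k,fy=k,interpolation=cv2.INTER_CUBIC)
cv2.imwrite("pics/g2.png",np.hstack([f(a,230,140,100,120,4),f(b,300,140,100,120,4)]))
s=arm.state();print(s["t"],s["position"],s["orientation"],s["joint_pos"],s["finger_gap"])
E
```

```text
5.8833 [ 0.48198529 -0.07970453  0.07662868] [ 6.60138131e-01  7.51144120e-01 -2.46885204e-04 -3.12517875e-04] [ 0.09607914  0.63389664  0.01514396  2.0849217  -0.02170866  0.42371268
  1.82766515] 0.039741520710851894
```

View pics/g2.png

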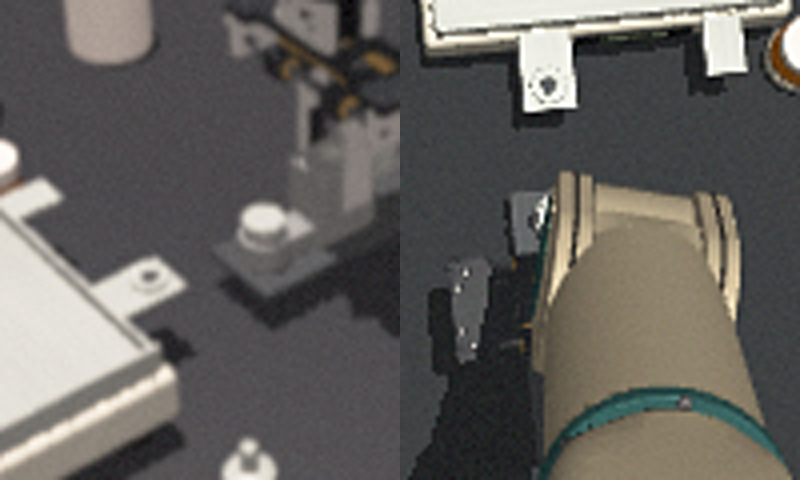

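```bash
python3 - <<'E'
from h import *; import pickle
from plant import arm
a,b=pickle.load(open("g2.pkl","rb"))
q=lambda x,y,x0,y0:(x0+(x+.5)/4-.5,y0+(y+.5)/4-.5)
st=arm.state();yaw=2*np.arctan2(st["orientation"][1],st["orientation"][0])-np.pi/2
print("yaw",yaw,"pred saddle",st["position"][:2]+.065*np.array([np.cos(yaw),np.sin(yaw)]))
print("saddle scene",ray(a,*q(264,218,230,140),.046+.0296))
bs=q(151,273,230,140);bt=q(148,85,300,140)
for z in(.064,.067,.07,.074):print(z,ray(a,*bs,z),ray(b,*bt,z))
# lug top corners in scene (z .064): tip far, tip near
print(ray(a,*q(154,256,230,140),.064),ray(a,*q(187,285,230,140),.064))
# lug edges at tip in top
print(ray(b,*q(122,109,300,140),.064),ray(b,*q(175,107,300,140),.064))
E
```

```text
yaw 0.1287909063613173 pred saddle [ 0.54644695 -0.07135625]
saddle scene [ 0.55008896 -0.06561094  0.0756    ]
0.064 [ 0.64241086 -0.0662528   0.064     ] [ 0.64603224 -0.05835406  0.064     ]
0.067 [ 0.64387191 -0.06300875  0.067     ] [ 0.6454472  -0.05817303  0.067     ]
0.07 [ 0.64533297 -0.05976469  0.07      ] [ 0.64486215 -0.057992    0.07      ]
0.074 [ 0.64728104 -0.05543928  0.074     ] [ 0.6440821  -0.05775063  0.074     ]
[ 0.631948   -0.08186847  0.064     ] [ 0.62699017 -0.04143044  0.064     ]
[ 0.62730394 -0.03921694  0.064     ] [ 0.62987225 -0.07896981  0.064     ]
```

```bash
python3 - <<'E'
from h import *; import pickle
from scipy.spatial.transform import Rotation as Ro
from plant import arm
a,b=pickle.load(open("g2.pkl","rb")); p=arm.state()["position"]
g=a["image"].astype(int)[180:206,280:312]; m=((g.min(2)>185)).astype(np.uint8)
n,l,s,c=cv2.connectedComponentsWithStats(m); print([(s[i],c[i]+[280,180]) for i in range(1,n) if s[i][4]>20])
for nm,yaw,pit,dz in(("nom",.129,0,0),("nose down",.129,.075,0),("slip",.129,0,-.006),("yaw",.21,0,0)):
    R=Ro.from_euler("ZY",[yaw,pit])
    o=[]
    for k in([.065,0,.046],[.09,.035,.008],[.09,-.035,.008],[.09,.035,0],[.027,.02,.074]):
        X=R.apply(np.array(k)-[0,0,.042])+p+[0,0,.005-.01+dz] ; u=proj(a,X); o.append(((u+.5-[230,140])*4-.5).round())
    print(nm,*o)
cv2.imwrite("pics/g2b.png",cv2.resize(a["image"][175:225,270:335,::-1],None,fx=12,fy=12,interpolation=cv2.INTER_CUBIC))
E
```

```text
[(array([11, 12, 10,  6, 47], dtype=int32), array([295.29787234, 194.25531915]))]
nom [264. 212.] [268. 290.] [210. 243.] [268. 298.] [322. 175.]
nose down [264. 217.] [271. 295.] [214. 248.] [272. 303.] [320. 178.]
slip [264. 219.] [268. 296.] [211. 249.] [268. 305.] [322. 181.]
yaw [269. 216.] [277. 293.] [213. 249.] [277. 302.] [326. 175.]
```

View pics/g2b.png

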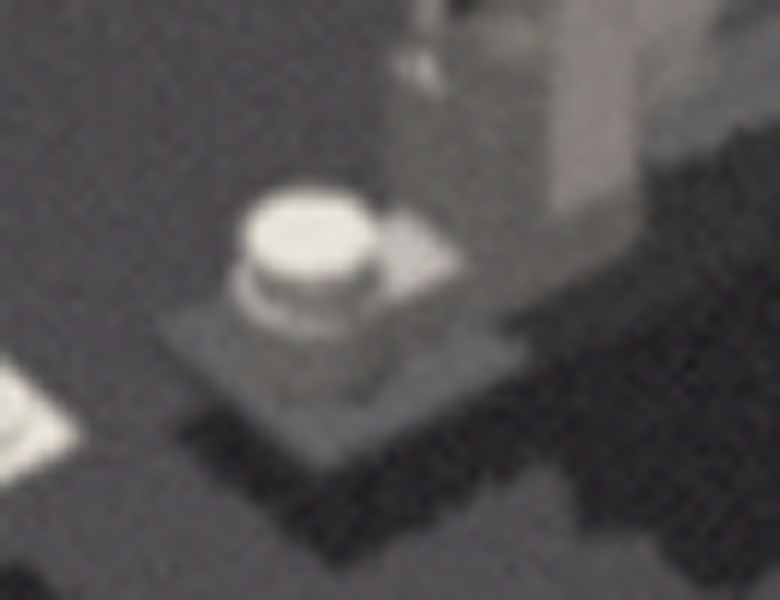

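Request:
{"fn": "step_arm", "kwargs": {
  "steps": [
    [0,0,0.08,0,0,0],
    [0,0,0.155,0,0,0],
    [0,0,0.155,0,0,0],
    [0,0,0.155,0,0,0]
  ]
}}

```text
t: 6.22
position: [0.4817, -0.0795, 0.0533]
orientation: [0.66, 0.751, -0.001, -0.001]
wrist_force: [-0.6, 0.1, -8.0]
finger_gap: 0.0398
```

Request:
{"fn": "step_arm", "kwargs": {
  "steps": [
    [0,0.1,0,0,0,0],
    [0,0.2,0,0,0,0],
    [0,0.3,0,0,0,0],
    [0,0.4,0,0,0,0],
    [0,0.5,0,0,0,0],
    [0,0.6,0,0,0,0],
    [0,0.667,0,0,0,0],
    [0,0.667,0,0,0,0]
  ]
}}

```text
t: 6.88
position: [0.5849, -0.0658, 0.0545]
orientation: [0.659, 0.752, 0.002, 0.002]
wrist_force: [1.1, -0.8, -8.9]
finger_gap: 0.0396
```

```bash
python3 - <<'E'
from plant import arm, vision
import cv2,numpy as np,pickle
a=vision.camera("scene"); pickle.dump(a,open("g3.pkl","wb"))
cv2.imwrite("pics/g3.png",cv2.resize(a["image"][155:235,230:320,::-1],None,fx=8,fy=7,interpolation=cv2.INTER_CUBIC))
s=arm.state();print(s["t"],s["position"],s["orientation"],s["wrist_force"])
E
```

```text
6.9333 [ 0.58255018 -0.06615489  0.05418325] [6.59331143e-01 7.51852248e-01 5.52746149e-04 5.78877838e-04] [-0.28392412 -0.40500122 -8.87298116]
```

View pics/g3.png

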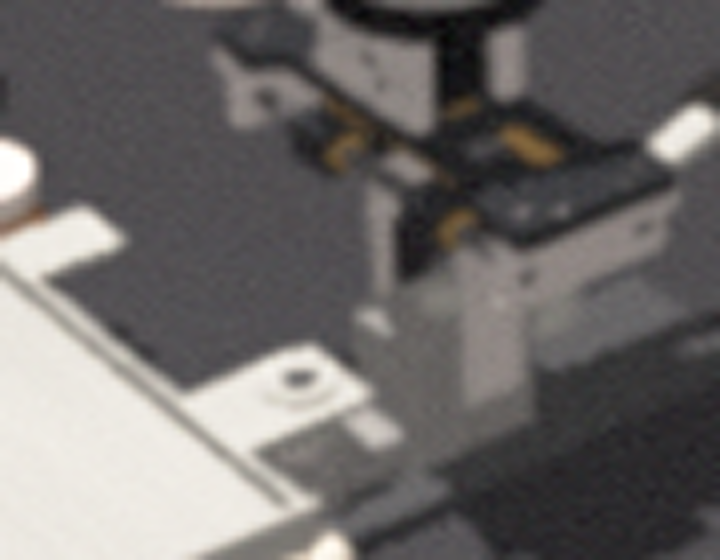

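Request:
{"fn": "step_arm", "kwargs": {
  "steps": [
    [0,-0.005,0.02,0,0,0],
    [0,-0.005,0.05,0,0,0],
    [0,-0.005,0.05,0,0,0],
    [0,-0.005,0.05,0,0,0]
  ]
}}

```text
t: 7.27
position: [0.5797, -0.0669, 0.0498]
orientation: [0.66, 0.752, -0.0, -0.0]
wrist_force: [-7.0, 0.5, 22.2]
finger_gap: 0.0397
```

Request:
{"fn": "step_arm", "kwargs": {
  "steps": [
    [0,0,0,0,0,0],
    [0,0,0,0,0,0],
    [0,0,0,0,0,0],
    [0,0,0,0,0,0],
    [0,0,0,0,0,0],
    [0,0,0,0,0,0]
  ],
  "hand": 0
}}

```text
t: 7.77
position: [0.5806, -0.0666, 0.046]
orientation: [0.66, 0.752, -0.0, -0.0]
wrist_force: [-0.1, 0.6, 0.4]
finger_gap: 0.0763
```

Request:
{"fn": "step_arm", "kwargs": {
  "steps": [
    [0,0,-0.25,0,0,0],
    [0,0,-0.5,0,0,0],
    [0,0,-0.75,0,0,0],
    [0,0,-1,0,0,0],
    [0,0,-1,0,0,0]
  ]
}}

```text
t: 8.18
position: [0.5853, -0.0672, 0.2033]
orientation: [0.66, 0.752, 0.004, 0.005]
wrist_force: [1.1, -1.1, 0.5]
finger_gap: 0.094
```

Request:
{"fn": "step_arm", "kwargs": {
  "steps": [
    [0,-0.2,0,0,0,0],
    [0,-0.4,0,0,0,0],
    [0,-0.6,0,0,0,0],
    [0,-0.8,0,0,0,0],
    [0,-0.95,0,0,0,0],
    [0,-0.95,0,0,0,0],
    [0,-0.95,0,0,0,0]
  ],
  "hand": 1
}}

```text
t: 8.77
position: [0.439, -0.0854, 0.1964]
orientation: [0.66, 0.751, 0.0, 0.0]
wrist_force: [1.5, -0.1, -0.7]
finger_gap: 0.0506
```

```bash
python3 - <<'E'
from plant import arm, vision
import cv2,numpy as np,pickle
a=vision.camera("scene"); b=vision.camera("top"); pickle.dump((a,b),open("g4.pkl","wb"))
f=lambda c,x,y,w,h,k:cv2.resize(c["image"][y:y+h,x:x+w,::-1],None,fx=k,fy=k,interpolation=cv2.INTER_CUBIC)
cv2.imwrite("pics/g4.png",np.hstack([f(a,240,150,80,80,5),f(b,305,140,80,80,5)]))
s=arm.state();print(s["t"],s["position"],s["orientation"],s["wrist_force"],s["joint_pos"],s["finger_gap"])
E
```

```text
8.8667 [ 0.44092655 -0.08502036  0.19635099] [6.59325255e-01 7.51857333e-01 5.63563027e-04 6.64861069e-04] [-0.43919393  0.05489934 -0.06248413] [ 0.10262358  0.3804187   0.0342775   2.08279587 -0.02064196  0.67695341
  1.85227111] 0.043041200054328606
```

View pics/g4.png

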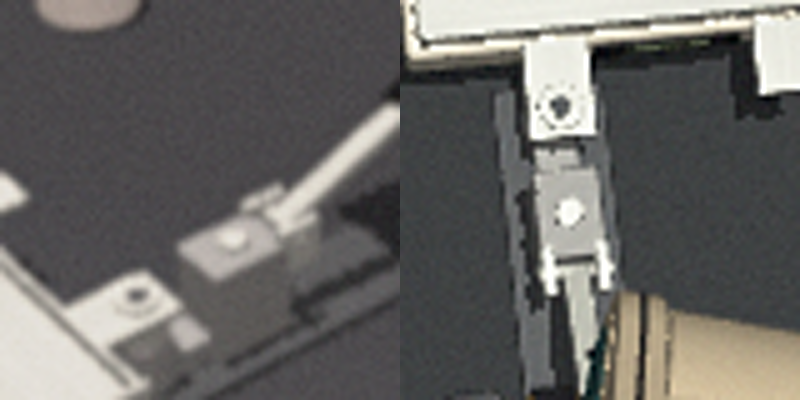

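```bash
python3 - <<'E'
from h import *; import pickle
a,b=pickle.load(open("g4.pkl","rb"))
q=lambda x,y,x0,y0:(x0+(x+.5)/5-.5,y0+(y+.5)/5-.5)
bl=ray(b,*q(169,211,305,140),.080)[:2]; bo=ray(b,*q(161,105,305,140),.071)[:2]
u=np.array([np.cos(.13),np.sin(.13)]);n=np.array([-u[1],u[0]]);d=bo-bl
print(bl,bo,"fwd",d@u,"lat",d@n)
# block top corners TL,TR (front), and base left edge line for jack yaw
c=[ray(b,*q(x,y,305,140),.074)[:2] for x,y in((134,172),(205,168),(138,262),(208,257))]
print(np.round(c,4),np.mean(c,0)); 
for i,j in((2,0),(3,1)): e=c[j]-c[i];print("yaw",np.arctan2(e[1],e[0]))
e=[ray(b,*q(x,y,305,140),.008)[:2] for x,y in((95,95),(123,350))];e=e[0]-e[1];print("base yaw",np.arctan2(e[1],e[0]))
# scene: block valve & boss
q2=lambda x,y:q(x,y,240,150)
B=ray(a,*q2(235,238),.080)[:2];O=ray(a,*q2(136,296),.071)[:2];d=O-B;print("scene",B,O,d@u,d@n)
E
```

```text
[ 0.58062423 -0.06391108] [ 0.6455116  -0.05843735] fwd 0.06504942714648453 lat -0.0029840783866621314
[[ 0.6042 -0.043 ]
 [ 0.6078 -0.0852]
 [ 0.5506 -0.0466]
 [ 0.5546 -0.088 ]] [ 0.57929716 -0.06569237]
yaw 0.06564758613566056
yaw 0.0522547444983704
base yaw 0.13126721277855918
scene [ 0.58191038 -0.06210774] [ 0.64901672 -0.05597095] 0.06733562573894766 -0.0026142673036033447
```

Request:
{"fn": "step_arm", "kwargs": {
  "steps": [
    [0,-0.04,0.15,0,0,0],
    [0,-0.04,0.3,0,0,0],
    [0,-0.04,0.34,0,0,0],
    [0,-0.04,0.34,0,0,0],
    [0,-0.04,0.34,0,0,0],
    [0,-0.04,0.34,0,0,0]
  ],
  "squeeze": 20
}}

```text
t: 9.37
position: [0.4347, -0.0859, 0.1458]
orientation: [0.659, 0.752, 0.0, 0.001]
wrist_force: [-0.7, 0.0, 0.0]
finger_gap: 0.0026
```

Request:
{"fn": "step_arm", "kwargs": {
  "steps": [
    [0,0,0.04,0,0,0],
    [0,0,0.08,0,0,0],
    [0,0,0.12,0,0,0],
    [0,0,0.16,0,0,0],
    [0,0,0.16,0,0,0],
    [0,0,0.16,0,0,0]
  ]
}}

```text
t: 9.87
position: [0.4333, -0.086, 0.1208]
orientation: [0.659, 0.752, -0.0, -0.0]
wrist_force: [0.1, -0.1, 2.9]
finger_gap: 0.0007
```

Request:
{"fn": "step_arm", "kwargs": {
  "steps": [
    [0,0,0.04,0,0,0],
    [0,0,0.08,0,0,0],
    [0,0,0.12,0,0,0],
    [0,0,0.16,0,0,0],
    [0,0,0.16,0,0,0],
    [0,0,0.16,0,0,0]
  ]
}}

```text
t: 10.37
position: [0.4308, -0.0864, 0.0968]
orientation: [0.66, 0.751, -0.002, -0.002]
wrist_force: [-5.2, -2.2, 9.8]
finger_gap: 0.0005
```

Request:
{"fn": "step_arm", "kwargs": {
  "steps": [
    [0,0,0.03,0,0,0],
    [0,0,0.06,0,0,0],
    [0,0,0.09,0,0,0],
    [0,0,0.12,0,0,0],
    [0,0,0.15,0,0,0],
    [0,0,0.15,0,0,0],
    [0,0,0.15,0,0,0],
    [0,0,0.15,0,0,0]
  ]
}}

```text
t: 11.03
position: [0.4309, -0.0864, 0.0746]
orientation: [0.66, 0.751, -0.002, -0.002]
wrist_force: [-5.1, -3.1, 8.6]
finger_gap: 0.0004
```

Request:
{"fn": "step_arm", "kwargs": {
  "steps": [
    [0,0,0.01,0,0,0],
    [0,0,0.02,0,0,0],
    [0,0,0.02,0,0,0],
    [0,0,0.02,0,0,0]
  ]
}}

```text
t: 11.37
position: [0.4311, -0.0864, 0.0729]
orientation: [0.66, 0.751, -0.001, -0.001]
wrist_force: [-7.3, -0.7, 27.1]
finger_gap: 0.0004
```

Request:
{"fn": "step_arm", "kwargs": {
  "steps": [
    [0,0,-0.06,0,0,0],
    [0,0,-0.12,0,0,0],
    [0,0,-0.18,0,0,0],
    [0,0,-0.24,0,0,0],
    [0,0,-0.3,0,0,0],
    [0,0,-0.36,0,0,0],
    [0,0,-0.42,0,0,0],
    [0,0,-0.5,0,0,0]
  ]
}}

```text
t: 12.03
position: [0.4341, -0.0857, 0.1469]
orientation: [0.659, 0.752, 0.0, 0.0]
wrist_force: [0.4, 0.6, -0.2]
finger_gap: 0.0007
```

Request:
{"fn": "step_arm", "kwargs": {
  "steps": [
    [0,0.02,-0.1,0,0,0],
    [0,0.02,-0.1,0,0,0],
    [0,0.02,-0.1,0,0,0],
    [0,0.02,-0.1,0,0,0],
    [0,0.02,-0.1,0,0,0],
    [0,0.02,-0.1,0,0,0]
  ]
}}

```text
t: 12.53
position: [0.4358, -0.0854, 0.1609]
orientation: [0.659, 0.752, -0.001, -0.001]
wrist_force: [-0.4, -0.4, 0.1]
finger_gap: 0.0004
```

```bash
python3 - <<'E'
from plant import arm, vision
import cv2,numpy as np,pickle
a=vision.camera("scene"); b=vision.camera("top"); pickle.dump((a,b),open("g5.pkl","wb"))
f=lambda c,x,y,w,h,k:cv2.resize(c["image"][y:y+h,x:x+w,::-1],None,fx=k,fy=k,interpolation=cv2.INTER_CUBIC)
cv2.imwrite("pics/g5.png",np.hstack([f(a,240,130,80,100,5),f(b,305,140,80,100,5)]))
s=arm.state();print(s["t"],s["position"],s["wrist_force"])
E
```

```text
12.6333 [ 0.43604106 -0.0854858   0.161107  ] [-0.21768675  0.4529359   0.11818756]
```

View pics/g5.png

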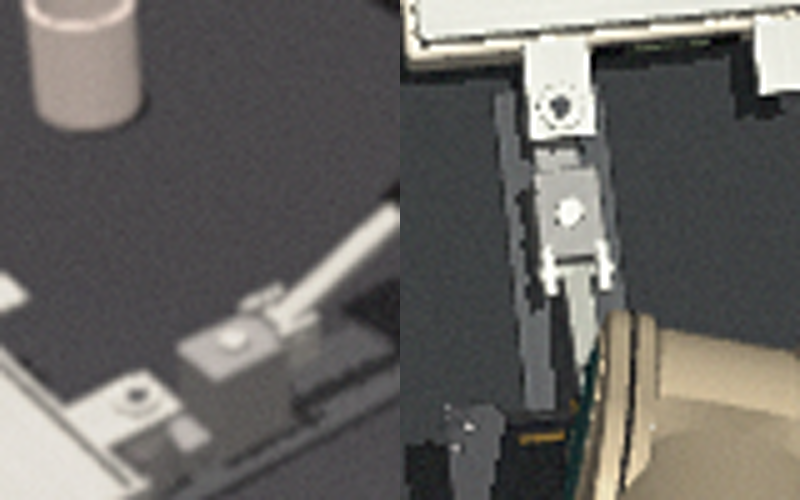

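The jack has not moved and the lever is fully up: the valve is still at crop (569,211) and the boss at (560,105). Next is the final press.

Request:
{"fn": "step_arm", "kwargs": {
  "steps": [
    [0,-0.02,0.1,0,0,0],
    [0,-0.02,0.2,0,0,0],
    [0,-0.02,0.26,0,0,0],
    [0,-0.02,0.3,0,0,0],
    [0,-0.02,0.34,0,0,0],
    [0,-0.02,0.38,0,0,0],
    [0,-0.02,0.42,0,0,0],
    [0,-0.02,0.42,0,0,0]
  ]
}}

```text
t: 13.3
position: [0.4292, -0.0863, 0.0978]
orientation: [0.66, 0.751, -0.003, -0.003]
wrist_force: [-6.0, -1.4, 10.2]
finger_gap: 0.0004
```

Request:
{"fn": "step_arm", "kwargs": {
  "steps": [
    [0,0,0.03,0,0,0],
    [0,0,0.06,0,0,0],
    [0,0,0.09,0,0,0],
    [0,0,0.12,0,0,0],
    [0,0,0.15,0,0,0],
    [0,0,0.18,0,0,0],
    [0,0,0.18,0,0,0],
    [0,0,0.18,0,0,0]
  ]
}}

```text
t: 13.97
position: [0.43, -0.0863, 0.0727]
orientation: [0.66, 0.751, -0.002, -0.002]
wrist_force: [-8.6, -0.6, 26.6]
finger_gap: 0.0004
```

Request:
{"fn": "step_arm", "kwargs": {
  "steps": [
    [0,0,0,0,0,0],
    [0,0,0,0,0,0],
    [0,0,0,0,0,0],
    [0,0,0,0,0,0],
    [0,0,0,0,0,0],
    [0,0,0,0,0,0]
  ]
}}

```text
t: 14.47
position: [0.4299, -0.0863, 0.0728]
orientation: [0.66, 0.751, -0.002, -0.002]
wrist_force: [-8.9, 0.2, 25.2]
finger_gap: 0.0002
```

```bash
python3 - <<'E'
from plant import arm, vision
import cv2,numpy as np
a=vision.camera("scene"); b=vision.camera("top")
f=lambda c,x,y,w,h,k:cv2.resize(c["image"][y:y+h,x:x+w,::-1],None,fx=k,fy=k,interpolation=cv2.INTER_CUBIC)
cv2.imwrite("pics/g6.png",np.hstack([f(a,240,130,80,100,5),f(b,305,140,80,100,5)]))
s=arm.state();print(s["t"],s["position"],s["wrist_force"])
E
```

```text
14.5667 [ 0.42991893 -0.08630706  0.0728334 ] [-8.2930892  -1.32573865 26.54837757]
```

View pics/g6.png

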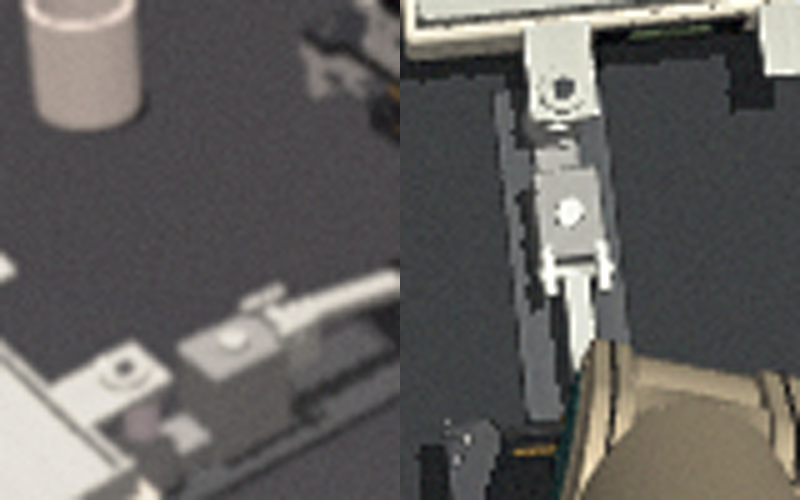

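The scale front is raised: the boss moved from crop (560,105) to (562,88). The ram is extended under the lug, the lever is down and the jack has not moved. Handing in.

```bash
python3 -c "
from plant import arm
print(arm.hand_in())"
```

```text
the job is handed in; nothing more can be done
None
```

The job is handed in with the arm still holding the handle fully down and the scale's front raised on the jack. I set the jack under the lug with the boss and let go. I then pumped the handle fully down, let it come fully back up, and pressed it down again. The robot clock read about 14.6 s at the end.

**Last checks:**
- **Handle on its stop:** the fingertips are at 59 mm, the height given for the pad fully down. They press with about 26 N, up from about 9 N just before the stop.
- **Lift:** the last picture shows the lug raised and the ram extended. The jack had not moved after either press.
- **Saddle position:** the saddle itself is hidden under the lug, so I judged it from the pump block and the boss. The two cameras put it 0 to 2 mm off along the jack and about 3 mm off sideways.
- **Arm and surroundings:** the wrist force readings stayed under 30 N, and no reading or picture showed the arm touching the scale. I did not measure the other items again at the end; the mug, the only one in the last crops, looked unmoved.

**Where things disagreed:**
- The jack slipped about 3 mm down in the grip while carried, and settled flat when set down.
- Yaw read from the block-top corners was 0.06 rad, against 0.13 rad from the base edge and the tool. I went with 0.13, which matches the scale.

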